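Unlatch the skewer rack's gate and hold it wide

TASK

I want to draw the skewers out of the chrome rack, so open its front gate for me: pinch the ears of the catch with the wide ears together first, then those of the catch with the narrow ears, take the gate by its round upright post and swing it out past its detent until it stands about square to the rack's front. Its spring pulls it back, so keep hold of the post: the program finishes while holding the gate wide open and still. Leave the skewers in their slots and the white bowl, the cruet, the pepper mill and the spatula where they are.

Things in the scene. Friction and masses are not known exactly. Their poses are not given: they have to be found in the camera images.
- rack: Fixed chrome skewer rack, 240 mm wide, with a dark tray. Origin on the work surface under the middle of the closed gate; x points from the gate to the rack's rear, y along the closed gate towards its hinge, z up. The gate's vertical hinge axis is at (0, +95) mm. A header rail (top 88 mm above the surface, at x = +26 mm) carries the two catches; only catch ears, strike tabs (110 mm) and the post stand higher.
- wide_pinch (a point): Midpoint between the two upright ears of the wide-eared catch (released first), 128 mm above the surface; axes as the rack's. Ears: steel plates 34 mm long along x, tops 142 mm above the surface, outer faces 46 mm apart along y when closed; the catch's body below ends at 96 mm. The catches sit at y = +40 and -45 mm in the rack's frame, which is at which varies.
- narrow_pinch (a point): The same point of the narrow-eared catch (released second), like the wide-eared one except that its ears are only 14 mm long along x.
- wide_ear (a joint): How far each ear of the wide-eared catch is moved inwards, m: 0 closed, 0.009 fully squeezed (outer faces then 28 mm apart). The two ears are geared together; moving them takes about 4 N and they stay where they are left. The catch is free from 0.007; starts may be up to 0.0015 in.
- narrow_ear (a joint): The same for the narrow-eared catch.
- gate_angle (a joint): Opening of the gate, rad: 0 closed, 1.57 square, stop at 1.75; it turns clockwise seen from above, free end out to the rack's -x; wide is above 1.3. A ball detent resists from 0.25 to 0.45 (about 3 N at the post). A spring pulls the gate shut (0.1 N m closed, 0.5 N m at 1.4, about 2.7 N at the post): let go, it swings back, damped, to about 0.45.
- gate_grip (a point): The gate's grip near its free end: an upright round steel post, 16 mm in diameter with a 20 mm cap, from 88 to 150 mm above the surface; this point is on its axis at 122 mm. On the closed gate it is at (-25, -95) mm in the rack's frame, 192 mm from the hinge axis. It turns with the gate and may turn in the grip.
- skewer0: Steel skewer lying in the rack's slots, 234 mm long along its x axis, loop handle 22 mm wide at the gate end; leave it.
- skewer1: The same, second slot.
- skewer2: The same, third slot.
- skewer3: The same, fourth slot.
- ramekin: White bowl, 76 mm across, 42 mm high, standing in front of the rack beside the gate's swing; leave it. Origin under its centre.
- cruet: Closed green glass cruet, 72 mm across, 165 mm high; leave it. Origin under its centre.
- mill: Dark wooden pepper mill, 56 mm across, 145 mm high; leave it. Origin under its centre.
- turner: Black-handled spatula, 280 mm long, lying flat; leave it.
- gate: The hinged wire gate, 200 mm wide, 26 to 80 mm above the surface. Origin on its hinge axis at the work surface; axes as the rack's when closed, its -y axis runs along the gate from the hinge to the free end.

How it is judged:
By the outcome, as a careful person would: the job done as asked, in the order asked, and still so for the second after the job is handed in, while the arm keeps its last pose, push and grip.
It also fails if it takes over 58 s, if anything falls off the work surface, if the arm or the gripper's body presses on something with over 40 N, if the wrist force passes 120 N, or if a joint passes its speed limit or range.

ROBOT

A 6-joint arm with a two-finger parallel gripper is mounted at the origin on the work surface. World frame = base frame: x ahead of the robot, y to its left, z up, the work surface at z = 0. Lengths are in mm, angles in rad, forces in N, time in s.
With the tool pointing down it reaches from about 350 to 875 mm from the base axis. Payload 4.2 kg.
Tool frame: the origin (TCP) lies midway between the tips of the shut fingers; the grasp point (between the pads) lies 19 mm behind it; z points along the fingers, y is the direction in which the jaws open and shut (so a half turn about z gives the same grasp; the last joint's range is limited). The gripper opens to 85 mm and grips with 20 to 120 N. Pads are 22 mm wide; open, the fingers measure 114 mm over their backs; the gripper's body (76 mm by 85 mm) begins 54 mm behind the grasp point. The pads swing forward as they close: fully open they stand 13 mm farther back than shut.
Start: joints at [-0.984, 0.385, 0.008, 0, -1.194, -0.259], TCP at [201.241, -591.694, 231.312] pointing down, gripper open.
Joint ranges: [-3.14, 3.14], [-1.21, 2.06], [-1.07, 1.41], [-3.16, 2.05], [-2.99, -0.16], [-3.1, 3.1]. Speed limits (rad/s): [2.79, 2.79, 3.14, 3.14, 3.14, 3.14].

INTERFACE

Orientations are given as a unit quaternion [x, y, z, w].
In Python, from bench import readout, optics, workorder, nets gives the robot as it stands. The module is installed in compiled form; this text tells all that it offers.
- The arm moves only by the tool move_arm, never from a script. Its argument "steps" is a list of rows, each a list of 7 numbers: the opening, from -1 (shut) to 1 (fully open), so that 0 is half open, then the shift along the world's x, y, z in mm, then the turn, a rotation vector about the world's x, y, z in rad. In form: [[gripper, tx, ty, tz, wx, wy, wz], ...]. A call has 1 to 5 rows; each row is the pose to reach, as a shift and turn from the pose commanded when the call began; what a row does not reach only later rows make up. A row lasts 1/12 s, in which the tool goes at most 41.7 mm and 7.16 degrees, less where a joint would pass 70% of its speed; a pose out of reach is approached as far as the arm can. A call with a gripper value outside its range is refused whole. The fingers move at their own pace and stop on an object; the grip force is fixed at half the most. Time passes only in rows, so rows that repeat a pose let the fingers close. It gives the time, the measured TCP pose, the force and the opening at its end, in the units of the state.
- readout.read_state(): the state, without advancing time (a new reading comes with each control period).
- optics.get_image(name): name is "scene" or "top"; returns a dict with "frame" (420x560x3 uint8, blue, green, red), "fx", "fy", "cx", "cy" (pixels), "rvec" (rotation vector, rad) and "tvec" (3), from world to camera coordinates, as OpenCV has them. Camera axes: x right, y down, z forward; pixel columns grow to the right and rows downward; lengths in mm; the calibration is good to about 2 mm. A picture is of the moment at which its call begins. There is no depth.
- workorder.job_done(): hands the job in, once; it reports no verdict.
Trained networks look in a picture, given as the dict that the camera call returned (one of the last four; its "shot" number tells which), for a name from the list of things; names that differ only in an ending like _2 or _b are one class to them, and where a whole thing is asked for, a point or a joint stands for the part that bears it (a point fixed in the world has none). Each returns a list of dicts, best first, with "conf" (0 to 1); they miss things now and then, are a little off and sometimes report something else, mostly with a low value. They report only what shows in the picture. A call takes as long as a camera call.
- nets.silhouettes(name, picture): "region" (420x560 bool, what is visible of it) and "extent" ([left, top, right, bottom] in pixels, round what is visible of it).
- nets.tip_of(name, picture): "uv" ([column, row] in pixels: a listed point, or the origin of a listed thing).
The state is a dict: "clock": time; "joints": joint angles; "joint_vel": joint speeds; "joint_efforts": joint torques, N m; "position": TCP position; "ee_rot": TCP orientation; "contact_force": force on the tool from outside, world axes, zero at the start; "wrist_torque": the same for the moment, N m; "gripper_width": finger opening in mm.
Only numpy, scipy, OpenCV 4.12 (cv2) and the standard library are available. Lean on these libraries where they do the work, as an engineer would, in place of code of your own. Each camera call takes 0.05 s, during which the arm holds its last target.

## Working session

There is one attempt and no reset: what is moved stays moved. The work goes in short steps, Python scripts to look and compute and a tool call to move; the robot and the scene stay as the last step left them, time stands still between calls to the robot, and variables do not carry over. Pictures are saved under pics/ and viewed, and the job is handed in when it is done.

Besides the shell and the picture viewer there is one more tool, called after ">>>" as name([rows], argument=value, ...), one row to a line, values as JSON. move_arm: Moves the arm, as the interface text tells. Its arguments: {"type":"object","properties":{"steps":{"type":"array","items":{"type":"array","items":{"type":"number"}}}},"required":["steps"]}

```bash
mkdir -p pics; cat > h.py <<'E'
import numpy as np, cv2
from bench import readout, optics, workorder, nets
def cam(p):
    R,_=cv2.Rodrigues(np.array(p["rvec"],float)); t=np.array(p["tvec"],float).reshape(3)
    K=np.array([[p["fx"],0,p["cx"]],[0,p["fy"],p["cy"]],[0,0,1.]])
    return K,R,t
def ray(p,uv):
    K,R,t=cam(p); d=R.T@np.linalg.inv(K)@np.array([uv[0],uv[1],1.]); return -R.T@t,d
def atz(p,uv,z):
    c,d=ray(p,uv); return c+d*(z-c[2])/d[2]
def proj(p,X):
    K,R,t=cam(p); x=K@(R@np.array(X,float)+t); return x[:2]/x[2]
def tri(ps,uvs):
    A=np.zeros((3,3));b=np.zeros(3)
    for p,u in zip(ps,uvs):
        c,d=ray(p,u); d/=np.linalg.norm(d); M=np.eye(3)-np.outer(d,d); A+=M;b+=M@c
    return np.linalg.solve(A,b)
E
python3 - <<'E'
from h import *
s=readout.read_state(); print({k:np.round(v,3).tolist() for k,v in s.items()})
P={}
for n in("scene","top"):
    P[n]=optics.get_image(n); cv2.imwrite(f"pics/{n}0.png",P[n]["frame"]); print(n,ray(P[n],(280,210)))
for nm,z in [("rack",0),("wide_pinch",128),("narrow_pinch",128),("gate_grip",122),("gate",0),("ramekin",0),("cruet",0),("mill",0),("turner",0),("skewer0",0)]:
    uv={}
    for n in P:
        r=nets.tip_of(nm,P[n]); 
        for q in r[:2]: print(nm,n,round(q["conf"],2),np.round(q["uv"],1),np.round(atz(P[n],q["uv"],z),1))
        if r: uv[n]=r[0]["uv"]
    if len(uv)==2: print("   tri",np.round(tri([P["scene"],P["top"]],[uv["scene"],uv["top"]]),1))
E
```

```text
{'clock': 0.0, 'joints': [-0.984, 0.386, 0.007, -0.0, -1.194, -0.259], 'joint_vel': [0.0, 0.0, -0.001, 0.001, 0.001, 0.001], 'joint_efforts': [0.001, -39.229, 18.839, 4.186, -0.005, 0.0], 'position': [201.06, -591.162, 230.218], 'ee_rot': [-0.163, 0.987, 0.001, -0.0], 'contact_force': [-0.329, -0.907, -0.619], 'wrist_torque': [-0.021, 0.034, -0.042], 'gripper_width': 85.171}
scene (array([1361.59882985,  168.35896007,  798.28302837]), array([-0.73258584, -0.20932312, -0.64781623]))
top (array([ 510.22418635,  -74.12647449, 1512.95459676]), array([ 0.05831041,  0.01776926, -0.99826216]))
rack scene 0.62 [251.1 252.7] [ 659.1 -116.4    0. ]
rack top 0.7 [304.9 189.6] [ 662.7 -126.9    0. ]
   tri [ 6.609e+02 -1.216e+02  4.000e-01]
wide_pinch scene 0.72 [254.2 231.3] [700.4 -87.4 128. ]
wide_pinch top 0.82 [290.1 171.9] [702.1 -79.9 128. ]
   tri [702.7 -83.  131.2]
narrow_pinch scene 0.53 [227.6 216.6] [ 667.1 -172.   128. ]
narrow_pinch top 0.62 [318.2 182.1] [ 671.3 -161.4  128. ]
   tri [ 672.2 -164.9  133.9]
gate_grip scene 0.89 [228.5 204.1] [ 612. -192.  122.]
gate_grip scene 0.3
[... 496 characters left out ...]
uet scene 0.63 [161.2 213.9] [ 580.5 -441.7    0. ]
cruet scene 0.35 [225.4 275.6] [ 756.5 -154.3    0. ]
cruet top 0.86 [405.1 212.3] [ 587.3 -442.5    0. ]
   tri [ 586.2 -439.5    5.4]
mill scene 0.63 [436.9 239.7] [460.  383.9   0. ]
mill top 0.97 [146.7 253. ] [467.  374.6   0. ]
   tri [467.  377.9   4.8]
turner scene 0.75 [165.4 179.9] [ 414.4 -517.6    0. ]
turner top 0.57 [431.7 269.8] [ 406.1 -520.8    0. ]
   tri [ 405.8 -523.3   -7.2]
skewer0 scene 0.81 [233.7 279.7] [ 763.3 -128.2    0. ]
skewer0 scene 0.53 [196.9 262.1] [ 733.9 -247.3    0. ]
skewer0 top 0.66 [297.9 148.4] [ 795.2 -106.2    0. ]
skewer0 top 0.66 [334.4 204. ] [ 615.9 -219.7    0. ]
   tri [ 789.9 -109.8   37.2]
```

```bash
python3 - <<'E'
import cv2
a=cv2.imread("pics/scene0.png"); b=cv2.imread("pics/top0.png")
cv2.imwrite("pics/sc.png",cv2.resize(a[150:320,140:360],None,fx=3.5,fy=3.5,interpolation=cv2.INTER_CUBIC))
cv2.imwrite("pics/tc.png",cv2.resize(b[120:270,240:440],None,fx=4,fy=4,interpolation=cv2.INTER_CUBIC))
E
```

```text
(no output)
```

View pics/sc.png

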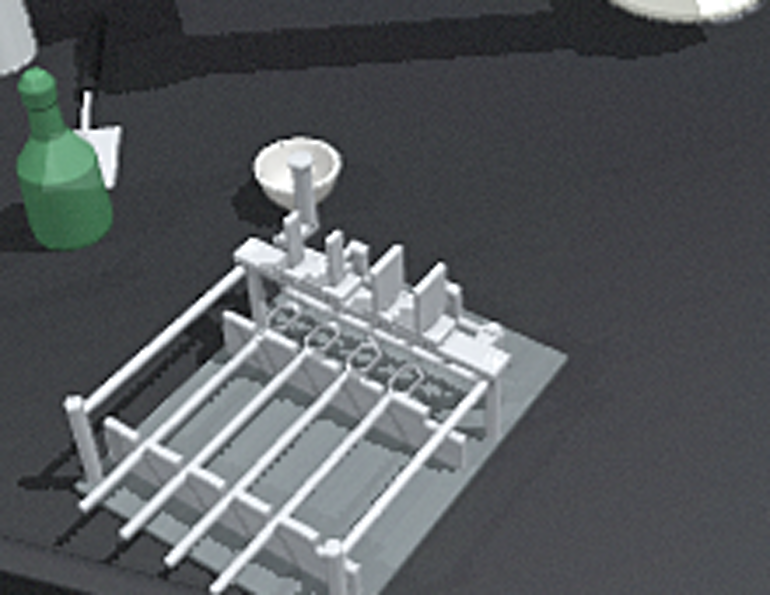

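View pics/tc.png

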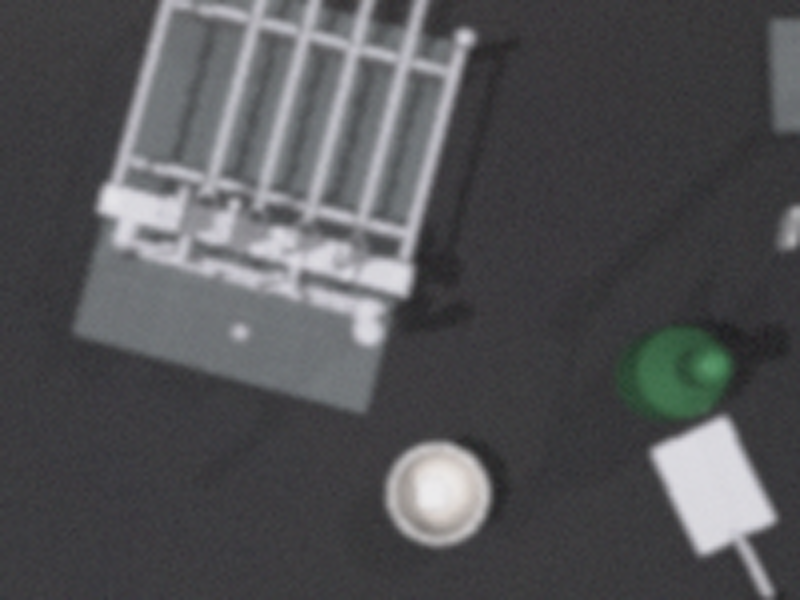

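View pics/scene0.png

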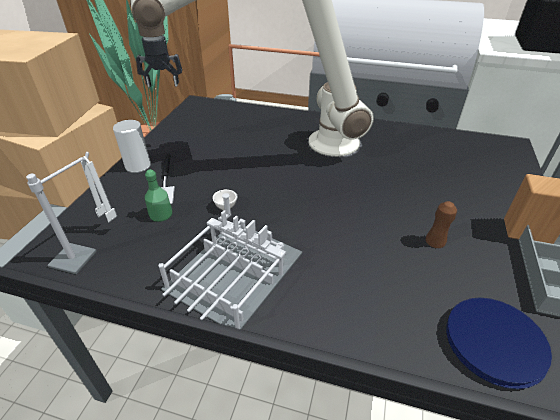

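View pics/top0.png

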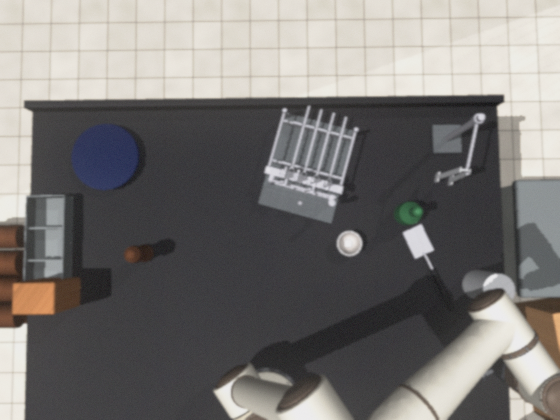

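```bash
cat > fit.py <<'E'
from h import *
from scipy.optimize import least_squares
pts={"rack":(0,0,0),"wide_pinch":(26,40,128),"narrow_pinch":(26,-45,128),"gate_grip":(-25,-95,122),"gate":(0,95,0)}
P={n:optics.get_image(n) for n in("scene","top")}
obs=[]
for nm in pts:
    for n in P:
        r=nets.tip_of(nm,P[n])
        if r: obs.append((nm,n,np.array(r[0]["uv"])))
def W(v,q):
    c,s=np.cos(v[2]),np.sin(v[2]); return np.array([v[0]+c*q[0]-s*q[1],v[1]+s*q[0]+c*q[1],q[2]])
def f(v): return np.concatenate([proj(P[n],W(v,pts[nm]))-u for nm,n,u in obs])
for only in (None,"scene","top"):
    o0=obs
    if only: obs=[o for o in obs if o[1]==only]
    r=least_squares(f,[660,-120,-.25],loss="soft_l1",x_scale=[10,10,.1]); print(only,np.round(r.x,3)); 
    if not only: v=r.x; print(np.round(r.fun.reshape(-1,2),1).tolist())
    obs=o0
np.save("v.npy",v)
print({k:np.round(W(v,q),1).tolist() for k,q in pts.items()})
def draw(n,v,box,k):
    im=P[n]["frame"]; x0,y0,x1,y1=box
    c=cv2.resize(im[y0:y1,x0:x1],None,fx=k,fy=k,interpolation=cv2.INTER_CUBIC)
    def L(a,b,col):
        p=[tuple(int(round(z)) for z in ((proj(P[n],W(v,q))+.5-[x0,y0])*k)) for q in(a,b)]; cv2.line(c,p[0],p[1],col,1,cv2.LINE_AA)
    for yc,ln,col in((40,34,(0,0,255)),(-45,14,(0,255,255))):
        for s in(-23,23):
            L((26-ln/2,yc+s,142),(26+ln/2,yc+s,142),col)
            for e in(-1,1): L((26+e*ln/2,yc+s,142),(26+e*ln/2,yc+s,96),col)
    L((-25,-95,88),(-25,-95,150),(0,255,0)); L((26,-120,88),(26,120,88),(255,0,255)); L((0,95,80),(0,-105,80),(255,100,0))
    return c
if __name__=="__main__":
    cv2.imwrite("pics/so.png",draw("scene",v,(190,185,300,265),7)); cv2.imwrite("pics/to.png",draw("top",v,(255,150,355,220),8))
E
python3 fit.py
```

```text
None [ 6.58805e+02 -1.16941e+02 -2.76000e-01]
[[-0.4, 0.7], [-1.1, 2.2], [3.6, 0.1], [4.0, 2.5], [0.7, 2.0], [1.0, 0.9], [-1.9, 1.3], [-1.3, 0.0], [1.2, -4.4]]
scene [ 6.57752e+02 -1.20152e+02 -3.77000e-01]
top [ 6.57562e+02 -1.15490e+02 -1.88000e-01]
{'rack': [658.8, -116.9, 0.0], 'wide_pinch': [694.7, -85.5, 128.0], 'narrow_pinch': [671.6, -167.3, 128.0], 'gate_grip': [608.9, -201.5, 122.0], 'gate': [684.7, -25.5, 0.0]}
```

View pics/so.png

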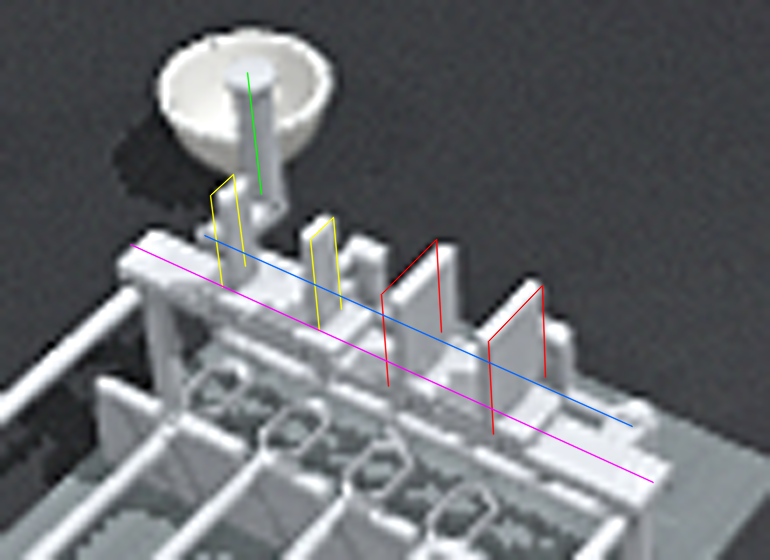

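View pics/to.png

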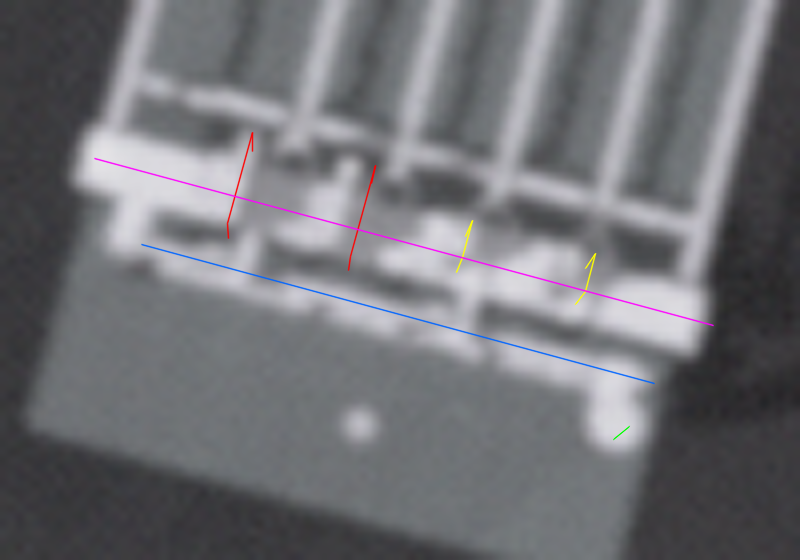

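>>> move_arm([
  [0.4, 25, 25, 5, 0, 0, -0.12],
  [0.4, 50, 52, 10, 0, 0, -0.24],
  [0.4, 75, 78, 10, 0, 0, -0.36],
  [0.4, 100, 104, 10, 0, 0, -0.48],
  [0.4, 125, 130, 10, 0, 0, -0.6],
])

```text
clock: 2.12
position: [326.6, -461.1, 241.6]
ee_rot: [0.137, 0.991, -0.0, 0.0]
contact_force: [0.8, -0.1, 0.0]
gripper_width: 59.9
```

>>> move_arm([
  [0.4, 28, 28, 0, 0, 0, 0],
  [0.4, 56, 56, 0, 0, 0, 0],
  [0.4, 84, 84, 0, 0, 0, 0],
  [0.4, 112, 112, 0, 0, 0, 0],
  [0.4, 140, 140, 0, 0, 0, 0],
])

```text
clock: 2.53
position: [466.8, -320.7, 241.7]
ee_rot: [0.134, 0.991, -0.0, 0.0]
contact_force: [0.4, -0.1, 0.0]
gripper_width: 59.7
```

>>> move_arm([
  [0.4, 28, 28, 0, 0, 0, 0],
  [0.4, 56, 56, 0, 0, 0, 0],
  [0.4, 84, 84, 0, 0, 0, 0],
  [0.4, 112, 112, 0, 0, 0, 0],
  [0.4, 140, 140, 0, 0, 0, 0],
])

```text
clock: 2.95
position: [606.8, -180.7, 241.6]
ee_rot: [0.134, 0.991, -0.0, 0.0]
contact_force: [0.6, -0.9, -0.3]
gripper_width: 60.0
```

```bash
cat > st.py <<'E'
from h import *
from scipy.spatial.transform import Rotation as Ro
s=readout.read_state(); R=Ro.from_quat(s["ee_rot"]).as_matrix()
print({k:np.round(s[k],2).tolist() for k in("clock","position","contact_force","wrist_torque","gripper_width","joints")}); print("z",np.round(R[:,2],3),"yaw of y",np.arctan2(-R[0,1],R[1,1]))
E
python3 st.py
```

```text
{'clock': 2.95, 'position': [606.8, -180.67, 241.56], 'contact_force': [0.6, -0.95, -0.29], 'wrist_torque': [-0.1, -0.04, -0.0], 'gripper_width': 59.95, 'joints': [-0.03, 0.39, 0.05, 0.0, -1.22, -1.81]}
z [ 0. -0. -1.] yaw of y -0.2689974760593979
```

>>> move_arm([
  [0.4, 22, 24, 0, 0, 0, 0],
  [0.4, 44, 48, 0, 0, 0, 0],
  [0.4, 66, 72, 0, 0, 0, 0],
  [0.4, 88.5, 96.7, 0, 0, 0, 0],
  [0.4, 88.5, 96.7, -25, 0, 0, 0],
])

```text
clock: 3.37
position: [700.4, -81.5, 220.7]
ee_rot: [0.131, 0.991, 0.0, 0.006]
contact_force: [1.8, -0.2, -0.0]
gripper_width: 59.8
```

```bash
cat > look.py <<'E'
from h import *
import sys
t=sys.argv[1]
for n,b,k in(("scene",(170,150,310,270),5.5),("top",(245,140,375,240),6)):
    p=optics.get_image(n); f=p["frame"][b[1]:b[3],b[0]:b[2]]
    cv2.imwrite(f"pics/{n[0]}_{t}.png",cv2.resize(f,None,fx=k,fy=k,interpolation=cv2.INTER_CUBIC))
E
python3 look.py a; python3 st.py
```

```text
{'clock': 3.47, 'position': [692.58, -83.87, 211.36], 'contact_force': [-0.76, -0.69, -0.95], 'wrist_torque': [-0.06, 0.07, 0.01], 'gripper_width': 59.78, 'joints': [0.11, 0.53, 0.19, -0.0, -1.24, -1.95]}
z [-0.009  0.001 -1.   ] yaw of y -0.26797333170554405
```

View pics/s_a.png

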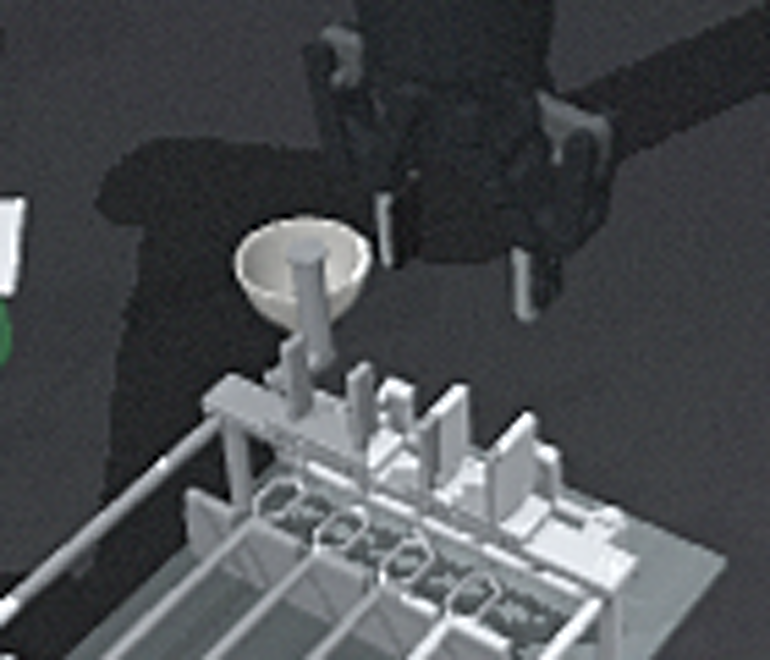

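>>> move_arm([
  [0.4, 0, 0, -15, 0, 0, 0],
  [0.4, 0, 0, -30, 0, 0, 0],
  [0.4, 0, 0, -42, 0, 0, 0],
  [0.4, 0, 0, -50, 0, 0, 0],
  [0.4, 0, 0, -50, 0, 0, 0],
])

```text
clock: 3.88
position: [692.8, -86.3, 164.4]
ee_rot: [0.135, 0.991, -0.0, -0.002]
contact_force: [-0.2, 0.4, 0.0]
gripper_width: 59.5
```

```bash
python3 look.py b; python3 st.py
```

```text
{'clock': 3.98, 'position': [694.21, -86.19, 166.81], 'contact_force': [0.15, -0.28, 0.2], 'wrist_torque': [-0.0, -0.02, 0.01], 'gripper_width': 59.85, 'joints': [0.11, 0.56, 0.12, 0.0, -1.14, -1.95]}
z [ 0.    -0.001 -1.   ] yaw of y -0.26959309268607523
```

View pics/s_b.png

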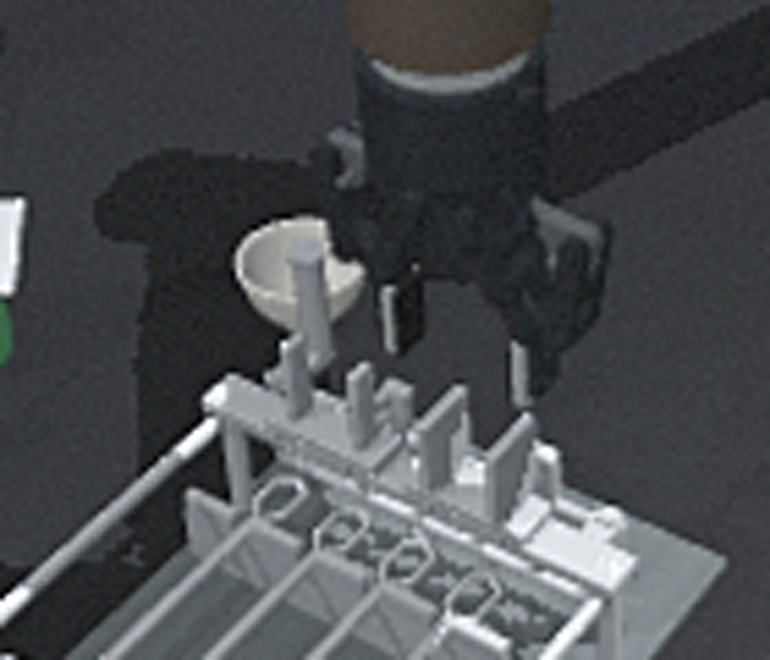

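View pics/t_b.png

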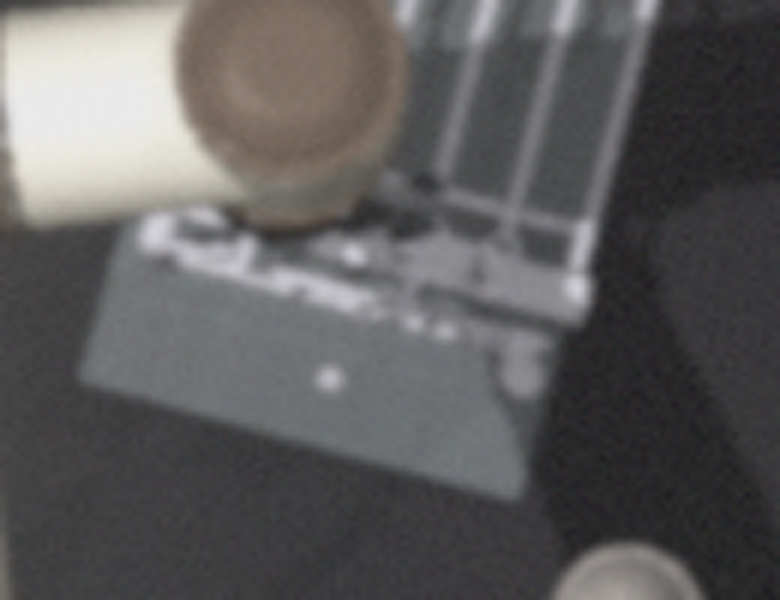

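```bash
python3 - <<'E'
from h import *
from scipy.spatial.transform import Rotation as Ro
p=optics.get_image("scene"); s=readout.read_state(); R=Ro.from_quat(s["ee_rot"]).as_matrix(); c=s["position"]
print(c)
b=np.array([170,150])
for w in(-30,30):
  for x in(-11,11):
    for dz in(6,):print(w,x,(proj(p,c+R[:,1]*w+R[:,0]*x-R[:,2]*dz)+.5-b)*5.5)
v=[659.5,-115.5,-.272]
cs,sn=np.cos(v[2]),np.sin(v[2])
for y,l in((40,17),(-45,7)):
  for e in(-23,23):
    for d in(-l,l):
      q=(26+d,y+e); print(y,e,d,(proj(p,(v[0]+cs*q[0]-sn*q[1],v[1]+sn*q[0]+cs*q[1],142))+.5-b)*5.5)
E
```

```text
[694.60694285 -86.05772351 167.4207216 ]
-30 -11 [399.01232461 357.65272475]
-30 11 [427.53936676 330.42813136]
30 -11 [511.76043425 405.31579401]
30 11 [539.32642903 376.68223675]
40 -23 -17 [455.06334227 382.11490185]
40 -23 17 [412.04156633 424.81370061]
40 23 -17 [538.82466451 417.74952672]
40 23 17 [496.8856222  462.10178334]
-45 -23 -7 [295.31678557 331.21929262]
-45 -23 7 [276.8949342  347.63832374]
-45 23 -7 [373.77155813 364.9134494 ]
-45 23 7 [355.71582115 381.94591557]
```

>>> move_arm([
  [0.4, 1, 2, -10, 0, 0, 0],
  [0.4, 1, 2, -22, 0, 0, 0],
  [0.4, 1, 2, -34, 0, 0, 0],
  [0.4, 1, 2, -46, 0, 0, 0],
  [0.4, 1, 2, -55, 0, 0, 0],
])

```text
clock: 4.45
position: [694.1, -83.6, 108.7]
ee_rot: [0.134, 0.991, -0.0, -0.002]
contact_force: [0.2, -0.2, -1.2]
gripper_width: 59.4
```

>>> move_arm([
  [0.4, 0, 0, 0, 0, 0, 0],
  [0.2, 0, 0, 0, 0, 0, 0],
  [0.1, 0, 0, 0, 0, 0, 0],
  [0.1, 0, 0, 0, 0, 0, 0],
])

```text
clock: 4.78
position: [695.8, -83.7, 112.2]
ee_rot: [0.134, 0.991, 0.0, 0.001]
contact_force: [-0.2, 0.5, -0.2]
gripper_width: 46.8
```

```bash
python3 look.py c; python3 st.py
```

```text
{'clock': 4.88, 'position': [695.61, -83.62, 112.18], 'contact_force': [-0.44, 0.49, 0.25], 'wrist_torque': [-0.01, -0.07, -0.03], 'gripper_width': 47.0, 'joints': [0.11, 0.6, 0.06, 0.0, -1.03, -1.95]}
z [ 0.002  0.    -1.   ] yaw of y -0.269224236370354
```

View pics/s_c.png

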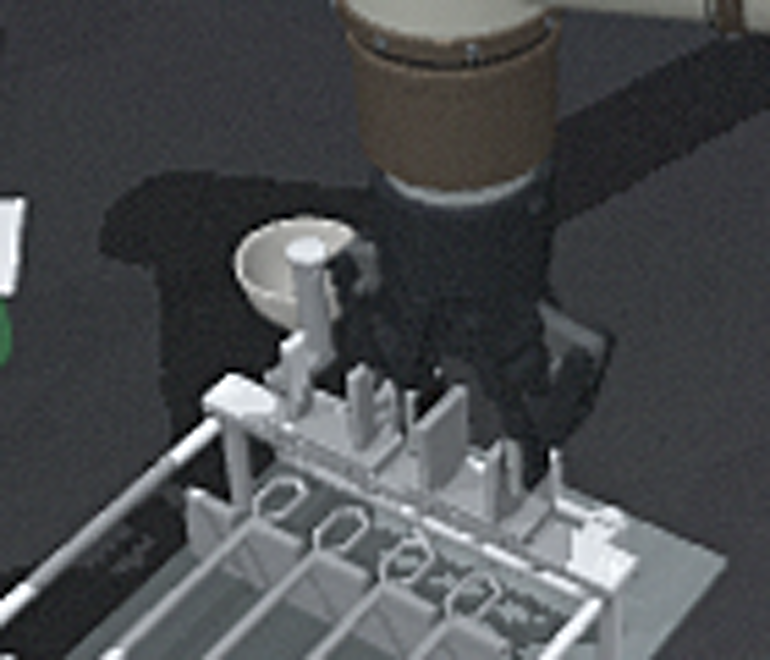

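>>> move_arm([
  [0.0, 0, 0, 0, 0, 0, 0],
  [-0.12, 0, 0, 0, 0, 0, 0],
  [-0.24, 0, 0, 0, 0, 0, 0],
  [-0.33, 0, 0, 0, 0, 0, 0],
  [-0.33, 0, 0, 0, 0, 0, 0],
])

```text
clock: 5.3
position: [696.0, -83.2, 112.1]
ee_rot: [0.134, 0.991, 0.0, 0.001]
contact_force: [1.1, 3.9, 3.1]
gripper_width: 28.5
```

>>> move_arm([
  [-0.34, 0, 0, 0, 0, 0, 0],
  [-0.34, 0, 0, 0, 0, 0, 0],
  [-0.34, 0, 0, 0, 0, 0, 0],
])

```text
clock: 5.55
position: [695.8, -83.2, 111.7]
ee_rot: [0.134, 0.991, 0.0, 0.001]
contact_force: [1.8, 3.9, 3.1]
gripper_width: 28.5
```

```bash
python3 look.py d; python3 st.py
```

```text
{'clock': 5.65, 'position': [695.82, -83.22, 111.66], 'contact_force': [1.51, 3.97, 3.24], 'wrist_torque': [1.4, -0.64, -0.02], 'gripper_width': 28.48, 'joints': [0.11, 0.6, 0.06, -0.0, -1.03, -1.95]}
z [ 0.002  0.    -1.   ] yaw of y -0.26905863093967214
```

View pics/s_d.png

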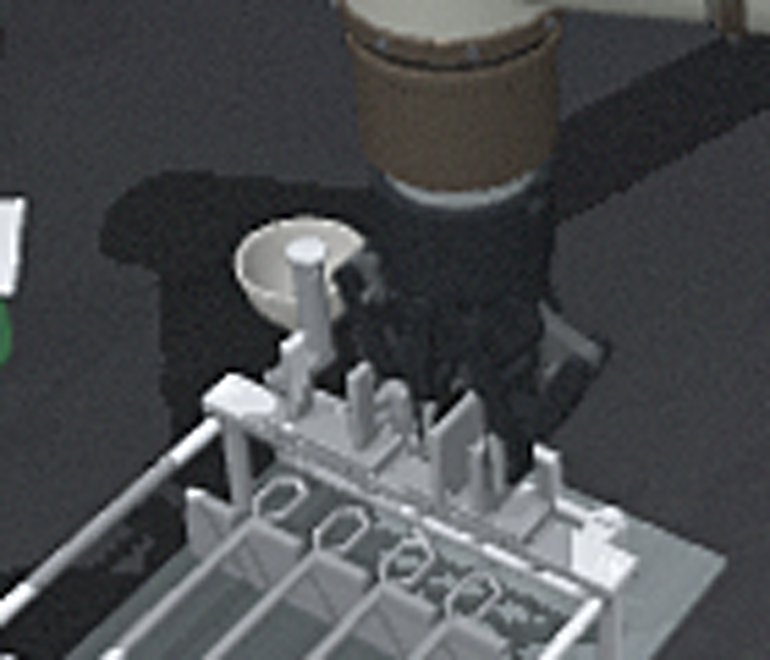

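>>> move_arm([
  [0.0, 0, 0, 0, 0, 0, 0],
  [0.35, 0, 0, 0, 0, 0, 0],
  [0.4, 0, 0, 0, 0, 0, 0],
  [0.4, 0, 0, 0, 0, 0, 0],
  [0.4, 0, 0, 10, 0, 0, 0],
])

```text
clock: 6.07
position: [693.1, -84.1, 118.6]
ee_rot: [0.135, 0.991, -0.0, -0.003]
contact_force: [-0.4, -1.0, -1.1]
gripper_width: 60.0
```

>>> move_arm([
  [0.4, 0, 0, 15, 0, 0, 0],
  [0.4, 0, 0, 32, 0, 0, 0],
  [0.4, 0, 0, 48, 0, 0, 0],
  [0.4, -4, -14, 55, 0, 0, 0],
  [0.4, -10, -36, 55, 0, 0, 0],
])

```text
clock: 6.48
position: [686.6, -119.1, 179.6]
ee_rot: [0.133, 0.991, 0.0, 0.003]
contact_force: [-0.2, -0.1, -0.6]
gripper_width: 59.8
```

>>> move_arm([
  [0.4, -6, -24, 0, 0, 0, 0],
  [0.4, -11, -40, 0, 0, 0, 0],
  [0.4, -13, -46, 0, 0, 0, 0],
  [0.4, -13, -46, 0, 0, 0, 0],
])

```text
clock: 6.82
position: [671.3, -167.6, 176.3]
ee_rot: [0.136, 0.991, -0.0, -0.0]
contact_force: [0.8, 0.2, -0.6]
gripper_width: 59.6
```

```bash
python3 look.py e; python3 st.py
```

```text
{'clock': 6.92, 'position': [672.1, -165.61, 176.17], 'contact_force': [0.05, 0.48, 0.34], 'wrist_torque': [0.03, -0.03, -0.0], 'gripper_width': 60.05, 'joints': [-0.01, 0.54, 0.12, -0.0, -1.15, -1.83]}
z [-0.  0. -1.] yaw of y -0.26967949219962056
```

View pics/s_e.png

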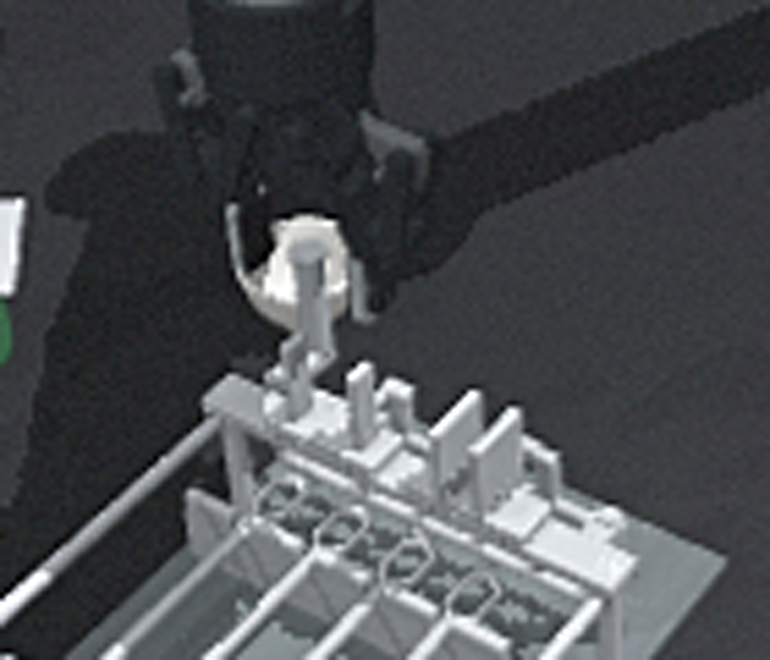

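>>> move_arm([
  [0.4, 0, 0, -14, 0, 0, 0],
  [0.4, 0, 0, -28, 0, 0, 0],
  [0.4, 0, 0, -42, 0, 0, 0],
  [0.4, 0, 0, -54, 0, 0, 0],
  [0.4, 0, 0, -64, 0, 0, 0],
])

```text
clock: 7.33
position: [672.1, -164.5, 110.9]
ee_rot: [0.134, 0.991, 0.0, -0.001]
contact_force: [-0.6, 0.2, -0.0]
gripper_width: 59.8
```

>>> move_arm([
  [0.4, 0, 0, 0, 0, 0, 0],
  [0.2, 0, 0, 0, 0, 0, 0],
  [0.1, 0, 0, 0, 0, 0, 0],
  [0.1, 0, 0, 0, 0, 0, 0],
])

```text
clock: 7.67
position: [672.9, -165.6, 113.4]
ee_rot: [0.134, 0.991, 0.0, 0.001]
contact_force: [-0.2, 0.4, -0.1]
gripper_width: 47.1
```

```bash
python3 look.py f; python3 st.py
```

```text
{'clock': 7.77, 'position': [672.9, -165.57, 113.39], 'contact_force': [-0.22, 0.51, 0.56], 'wrist_torque': [0.11, -0.12, -0.01], 'gripper_width': 46.79, 'joints': [-0.01, 0.59, 0.04, 0.0, -1.02, -1.83]}
z [ 0.002 -0.    -1.   ] yaw of y -0.26926287051356124
```

View pics/s_f.png

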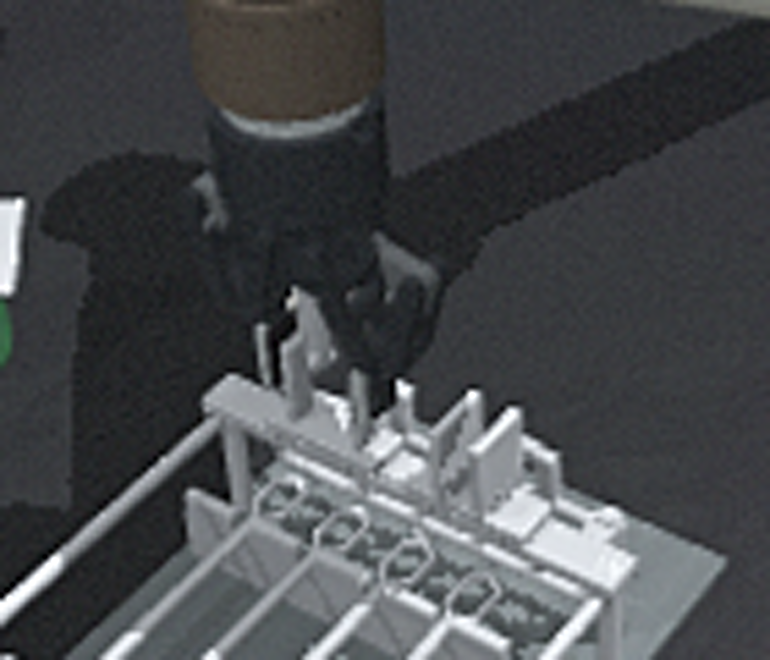

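>>> move_arm([
  [0.0, 0, 0, 0, 0, 0, 0],
  [-0.12, 0, 0, 0, 0, 0, 0],
  [-0.24, 0, 0, 0, 0, 0, 0],
  [-0.33, 0, 0, 0, 0, 0, 0],
  [-0.34, 0, 0, 0, 0, 0, 0],
])

```text
clock: 8.18
position: [673.0, -165.2, 113.0]
ee_rot: [0.134, 0.991, 0.0, 0.001]
contact_force: [2.6, 5.1, 3.5]
gripper_width: 28.2
```

>>> move_arm([
  [-0.34, 0, 0, 0, 0, 0, 0],
  [-0.34, 0, 0, 0, 0, 0, 0],
  [-0.34, 0, 0, 0, 0, 0, 0],
])

```text
clock: 8.43
position: [673.0, -165.2, 112.9]
ee_rot: [0.134, 0.991, 0.0, 0.001]
contact_force: [1.6, 4.2, 4.1]
gripper_width: 28.2
```

```bash
python3 look.py g; python3 st.py
```

```text
{'clock': 8.53, 'position': [672.95, -165.18, 112.87], 'contact_force': [1.81, 5.33, 4.24], 'wrist_torque': [1.46, -0.53, -0.04], 'gripper_width': 28.55, 'joints': [-0.01, 0.59, 0.04, -0.0, -1.02, -1.83]}
z [ 0.002  0.    -1.   ] yaw of y -0.2689510137456625
```

View pics/s_g.png

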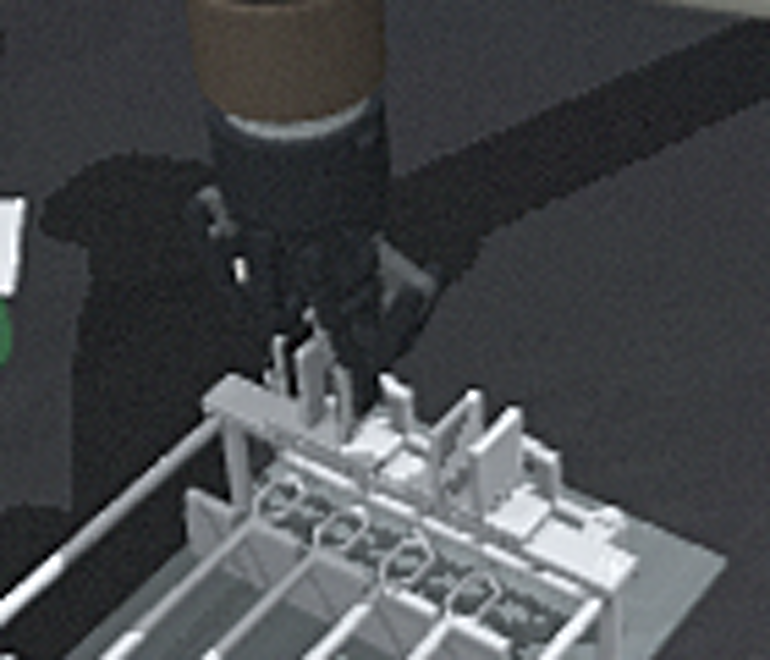

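>>> move_arm([
  [0.0, 0, 0, 0, 0, 0, 0],
  [0.35, 0, 0, 0, 0, 0, 0],
  [0.4, 0, 0, 0, 0, 0, 0],
  [0.4, 0, 0, 0, 0, 0, 0],
  [0.4, 0, 0, 10, 0, 0, 0],
])

```text
clock: 8.95
position: [670.1, -165.9, 119.6]
ee_rot: [0.135, 0.991, -0.0, -0.003]
contact_force: [0.6, 1.0, -0.8]
gripper_width: 59.6
```

>>> move_arm([
  [0.4, 0, 0, 18, 0, 0, 0],
  [0.4, 0, 0, 38, 0, 0, 0],
  [0.4, 0, 0, 58, 0, 0, 0],
  [0.4, 0, 0, 75, 0, 0, 0.1],
  [0.4, -6, -3, 78, 0, 0, 0.2],
])

```text
clock: 9.37
position: [668.5, -169.0, 205.2]
ee_rot: [0.032, 0.999, -0.001, 0.004]
contact_force: [0.6, 0.0, 0.5]
gripper_width: 59.8
```

>>> move_arm([
  [0.3, -14, -6, 0, 0, 0, 0.12],
  [0.3, -28, -14, 0, 0, 0, 0.24],
  [0.3, -42, -22, 0, 0, 0, 0.36],
  [0.3, -57, -32, 0, 0, 0, 0.48],
  [0.3, -57, -32, 0, 0, 0, 0.6],
])

```text
clock: 9.78
position: [606.7, -202.2, 201.5]
ee_rot: [-0.264, 0.964, 0.0, -0.0]
contact_force: [0.7, -0.4, -0.4]
gripper_width: 55.6
```

>>> move_arm([
  [0.3, 0, 0, 0, 0, 0, 0.12],
  [0.3, 0, 0, 0, 0, 0, 0.24],
  [0.3, 0, 0, 0, 0, 0, 0.36],
  [0.3, 0, 0, 0, 0, 0, 0.48],
  [0.3, 0, 0, 0, 0, 0, 0.6],
])

```text
clock: 10.2
position: [609.0, -201.0, 201.1]
ee_rot: [-0.538, 0.843, -0.0, 0.0]
contact_force: [0.1, 0.9, 1.1]
gripper_width: 55.4
```

>>> move_arm([
  [0.3, 0, 0, 0, 0, 0, 0.1],
  [0.3, 0, 0, 0, 0, 0, 0.17],
  [0.3, 0, 0, 0, 0, 0, 0.17],
])

```text
clock: 10.45
position: [609.1, -200.9, 201.1]
ee_rot: [-0.606, 0.796, -0.0, 0.0]
contact_force: [-0.0, 0.3, 0.3]
gripper_width: 55.4
```

```bash
python3 look.py i; python3 st.py; python3 - <<'E'
from h import *
P={n:optics.get_image(n) for n in("scene","top")}; u={}
for n in P:
    for q in nets.tip_of("gate_grip",P[n])[:2]: print(n,round(q["conf"],2),np.round(atz(P[n],q["uv"],122),1),(np.array(q["uv"])-[170,150])*5.5)
p=P["scene"]
for z in (88,150): print((proj(p,(610,-200.5,z))+.5-[170,150])*5.5)
E
```

```text
{'clock': 10.55, 'position': [609.15, -200.83, 200.87], 'contact_force': [1.08, 0.18, -0.63], 'wrist_torque': [-0.03, 0.01, 0.05], 'gripper_width': 55.34, 'joints': [-0.07, 0.43, 0.01, 0.0, -1.14, -0.21]}
z [ 0. -0. -1.] yaw of y 1.298704490913178
scene 0.73 [ 603.4 -191.7  122. ] [328.9 287.1]
[316.14807913 346.52710887]
[305.09332489 250.51560499]
```

View pics/s_i.png

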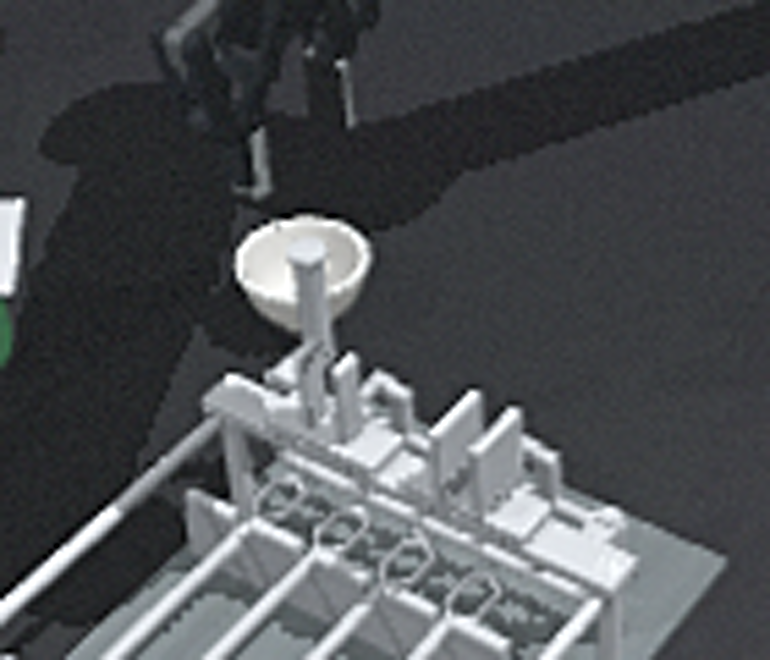

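View pics/t_i.png

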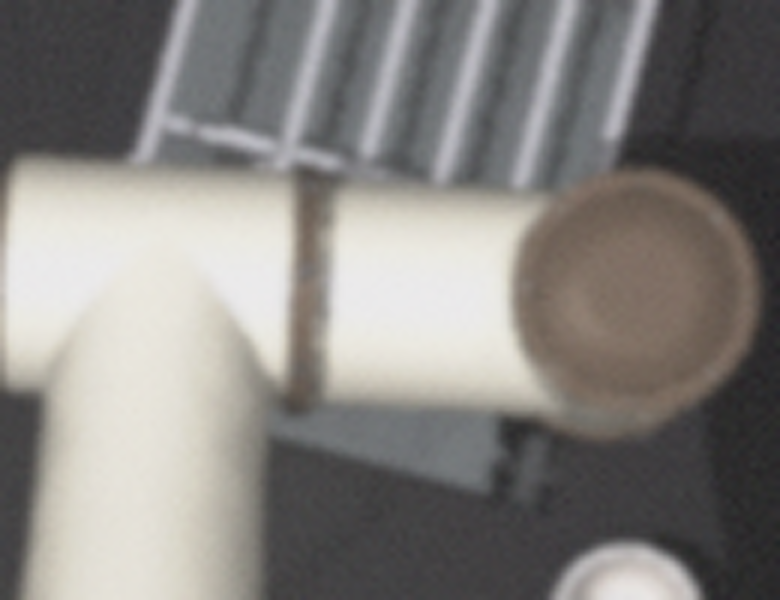

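>>> move_arm([
  [0.3, 0.5, 0.5, -18, 0, 0, 0],
  [0.3, 0.5, 0.5, -38, 0, 0, 0],
  [0.3, 0.5, 0.5, -58, 0, 0, 0],
  [0.3, 0.5, 0.5, -78, 0, 0, 0],
  [0.3, 0.5, 0.5, -93, 0, 0, 0],
])

```text
clock: 11.17
position: [608.9, -200.0, 105.6]
ee_rot: [-0.605, 0.796, 0.001, -0.001]
contact_force: [-0.3, 0.1, 0.1]
gripper_width: 55.3
```

>>> move_arm([
  [0.3, 0, 0, -3, 0, 0, 0],
  [0.3, 0, 0, -3, 0, 0, 0],
])

```text
clock: 11.33
position: [609.0, -200.1, 103.1]
ee_rot: [-0.605, 0.796, 0.001, -0.001]
contact_force: [0.7, -0.2, -0.2]
gripper_width: 55.4
```

>>> move_arm([
  [0.0, 0, 0, 0, 0, 0, 0],
  [-0.3, 0, 0, 0, 0, 0, 0],
  [-0.5, 0, 0, 0, 0, 0, 0],
  [-1, 0, 0, 0, 0, 0, 0],
  [-1, 0, 0, 0, 0, 0, 0],
])

```text
clock: 11.75
position: [610.0, -200.2, 105.7]
ee_rot: [-0.606, 0.796, -0.001, 0.0]
contact_force: [-0.9, 1.8, 3.4]
gripper_width: 14.9
```

```bash
python3 look.py j; python3 st.py
```

```text
{'clock': 11.85, 'position': [609.99, -200.21, 105.69], 'contact_force': [-1.28, -0.02, 5.77], 'wrist_torque': [0.31, 0.57, 0.01], 'gripper_width': 14.9, 'joints': [-0.07, 0.52, -0.11, 0.0, -0.94, -0.2]}
z [ 0.001 -0.001 -1.   ] yaw of y 1.30111196257308
```

View pics/s_j.png

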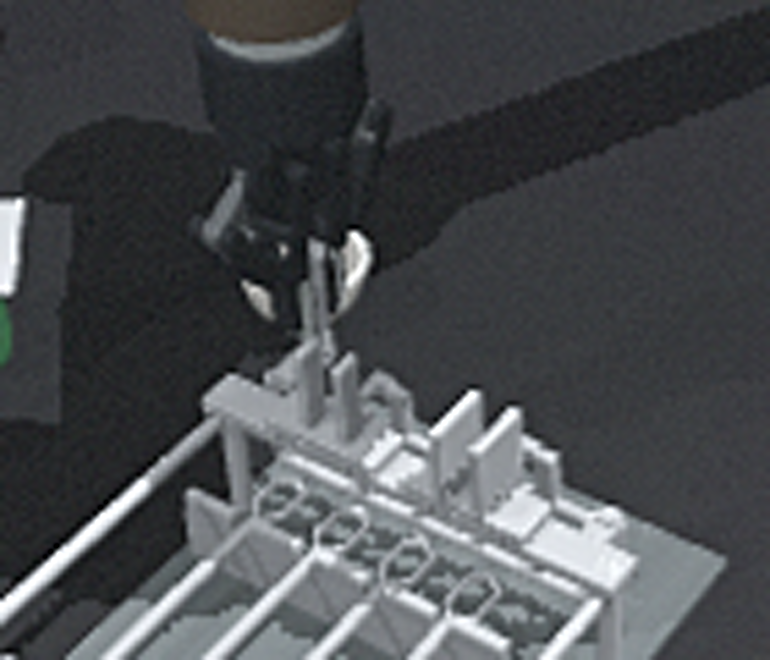

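```bash
python3 - <<'E'
import numpy as np
r=np.array([-75,-176.3])
def R(a): c,s=np.cos(-a),np.sin(-a); return np.array([[c,-s],[s,c]])@r
seq=[0,.3,.6,.9,1.2,1.45,1.57]
n=[5,5,5,5,5,4]
for a,b,k in zip(seq,seq[1:],n):
    print(a,b,[[-1,*np.round(R(a+(b-a)*i/k)-R(a),1).tolist(),0,0,0,round(-(b-a)*i/k,3)] for i in range(1,k+1)])
E
```

```text
0 0.3 [[-1, -10.4, 4.8, 0, 0, 0, -0.06], [-1, -20.6, 10.2, 0, 0, 0, -0.12], [-1, -30.4, 16.3, 0, 0, 0, -0.18], [-1, -39.8, 22.9, 0, 0, 0, -0.24], [-1, -48.8, 30.0, 0, 0, 0, -0.3]]
0.3 0.6 [[-1, -8.5, 7.7, 0, 0, 0, -0.06], [-1, -16.6, 15.9, 0, 0, 0, -0.12], [-1, -24.2, 24.5, 0, 0, 0, -0.18], [-1, -31.2, 33.6, 0, 0, 0, -0.24], [-1, -37.7, 43.1, 0, 0, 0, -0.3]]
0.6 0.9 [[-1, -5.9, 9.9, 0, 0, 0, -0.06], [-1, -11.2, 20.1, 0, 0, 0, -0.12], [-1, -15.9, 30.6, 0, 0, 0, -0.18], [-1, -19.9, 41.3, 0, 0, 0, -0.24], [-1, -23.3, 52.3, 0, 0, 0, -0.3]]
0.9 1.2 [[-1, -2.7, 11.2, 0, 0, 0, -0.06], [-1, -4.8, 22.5, 0, 0, 0, -0.12], [-1, -6.1, 33.9, 0, 0, 0, -0.18], [-1, -6.8, 45.4, 0, 0, 0, -0.24], [-1, -6.8, 56.9, 0, 0, 0, -0.3]]
1.2 1.45 [[-1, 0.5, 9.6, 0, 0, 0, -0.05], [-1, 1.6, 19.1, 0, 0, 0, -0.1], [-1, 3.0, 28.5, 0, 0, 0, -0.15], [-1, 5.0, 37.9, 0, 0, 0, -0.2], [-1, 7.4, 47.2, 0, 0, 0, -0.25]]
1.45 1.57 [[-1, 1.7, 5.5, 0, 0, 0, -0.03], [-1, 3.5, 10.9, 0, 0, 0, -0.06], [-1, 5.5, 16.3, 0, 0, 0, -0.09], [-1, 7.7, 21.7, 0, 0, 0, -0.12]]
```

>>> move_arm([
  [-1, -5, 2.3, 0, 0, 0, -0.03],
  [-1, -10.4, 4.8, 0, 0, 0, -0.06],
  [-1, -15.5, 7.5, 0, 0, 0, -0.09],
  [-1, -20.6, 10.2, 0, 0, 0, -0.12],
])

```text
clock: 12.18
position: [590.1, -190.3, 105.7]
ee_rot: [-0.556, 0.831, -0.001, 0.001]
contact_force: [1.1, 0.1, 4.1]
gripper_width: 14.5
```

```bash
python3 look.py k; python3 st.py
```

```text
{'clock': 12.28, 'position': [589.61, -190.01, 105.67], 'contact_force': [-0.55, 0.75, 5.33], 'wrist_torque': [0.06, 0.15, 0.02], 'gripper_width': 14.77, 'joints': [-0.05, 0.48, -0.17, 0.0, -0.91, -0.34]}
z [ 0.003 -0.001 -1.   ] yaw of y 1.1814430169631636
```

View pics/s_k.png

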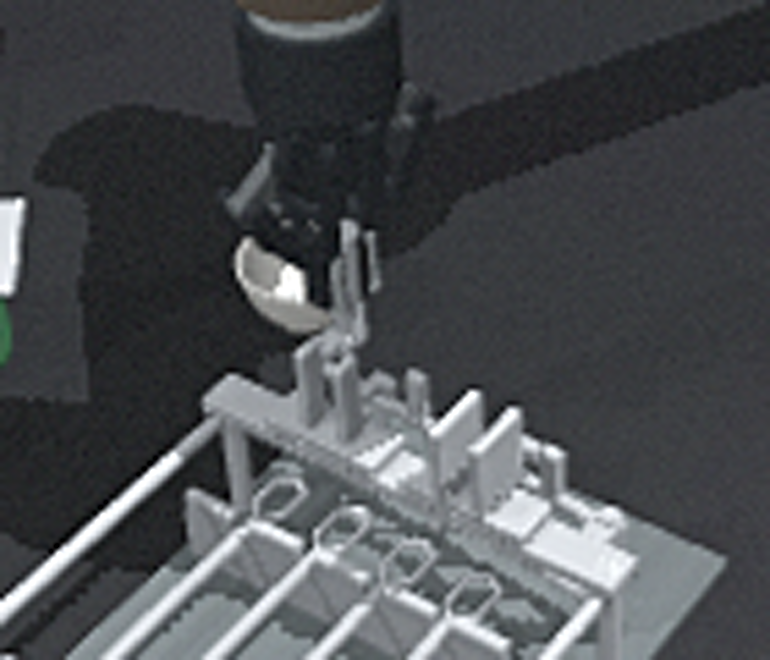

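The gate is opening: the post moved to about (348,270) in the crop, with little force. I'll continue along the arc.

>>> move_arm([
  [-1, -9.8, 6.1, 0, 0, 0, -0.06],
  [-1, -19.2, 12.7, 0, 0, 0, -0.12],
  [-1, -28.2, 19.8, 0, 0, 0, -0.18],
  [-1, -36.7, 27.5, 0, 0, 0, -0.24],
  [-1, -44.8, 35.7, 0, 0, 0, -0.3],
])

```text
clock: 12.7
position: [545.7, -155.2, 105.7]
ee_rot: [-0.426, 0.905, -0.002, 0.001]
contact_force: [0.2, -1.2, 6.6]
gripper_width: 14.8
```

```bash
python3 st.py; python3 - <<'E'
import numpy as np
r=np.array([-75,-176.3])
def R(a): c,s=np.cos(-a),np.sin(-a); return np.array([[c,-s],[s,c]])@r
print(610-75*0+R(.42)-r, -200.2)
for a,b in((.42,.72),(.72,1.02),(1.02,1.32),(1.32,1.57)):
    print(a,b,[[-1,*np.round(R(a+(b-a)*i/5)-R(a),1).tolist(),0,0,0,round(-(b-a)*i/5,3)] for i in range(1,6)], np.array([610,-200.2])+R(b)-r)
E
```

```text
{'clock': 12.7, 'position': [545.71, -155.19, 105.68], 'contact_force': [0.21, -1.24, 6.59], 'wrist_torque': [-0.25, -0.01, 0.15], 'gripper_width': 14.75, 'joints': [0.01, 0.41, -0.31, 0.0, -0.85, -0.7]}
z [ 0.004 -0.002 -1.   ] yaw of y 0.8798424110723952
[544.6301616 655.9044538] -200.2
0.42 0.72 [[-1, -7.6, 8.7, 0, 0, 0, -0.06], [-1, -14.6, 17.7, 0, 0, 0, -0.12], [-1, -21.1, 27.2, 0, 0, 0, -0.18], [-1, -27.0, 37.1, 0, 0, 0, -0.24], [-1, -32.3, 47.3, 0, 0, 0, -0.3]] [ 512.36505265 -106.98949965]
0.72 1.02 [[-1, -4.7, 10.5, 0, 0, 0, -0.06], [-1, -8.7, 21.3, 0, 0, 0, -0.12], [-1, -12.1, 32.2, 0, 0, 0, -0.18], [-1, -14.8, 43.4, 0, 0, 0, -0.24], [-1, -16.8, 54.7, 0, 0, 0, -0.3]] [495.52090939 -52.26131556]
1.02 1.32 [[-1, -1.4, 11.4, 0, 0, 0, -0.06], [-1, -2.0, 22.9, 0, 0, 0, -0.12], [-1, -2.0, 34.4, 0, 0, 0, -0.18], [-1, -1.3, 45.9, 0, 0, 0, -0.24], [-1, 0.1, 57.3, 0, 0, 0, -0.3]] [495.60236898   5.00030038]
1.32 1.57 [[-1, 1.7, 9.4, 0, 0, 0, -0.05], [-1, 3.8, 18.8, 0, 0, 0, -0.1], [-1, 6.4, 28.0, 0, 0, 0, -0.15], [-1, 9.5, 37.1, 0, 0, 0, -0.2], [-1, 13.0, 46.0, 0, 0, 0, -0.25]] [508.6403314   50.95958382]
```

>>> move_arm([
  [-1, -7.6, 8.7, 0, 0, 0, -0.06],
  [-1, -14.6, 17.7, 0, 0, 0, -0.12],
  [-1, -21.1, 27.2, 0, 0, 0, -0.18],
  [-1, -27.0, 37.1, 0, 0, 0, -0.24],
  [-1, -32.3, 47.3, 0, 0, 0, -0.3],
])

```text
clock: 13.12
position: [512.6, -107.3, 105.6]
ee_rot: [-0.286, 0.958, -0.001, 0.001]
contact_force: [-0.8, -2.7, 6.9]
gripper_width: 14.8
```

```bash
python3 look.py l; python3 st.py
```

```text
{'clock': 13.22, 'position': [512.29, -106.55, 105.61], 'contact_force': [-1.22, -1.71, 7.62], 'wrist_torque': [-0.45, 0.5, 0.02], 'gripper_width': 14.97, 'joints': [0.11, 0.34, -0.41, 0.0, -0.81, -1.1]}
z [ 0.002 -0.001 -1.   ] yaw of y 0.5823007323896647
```

View pics/s_l.png

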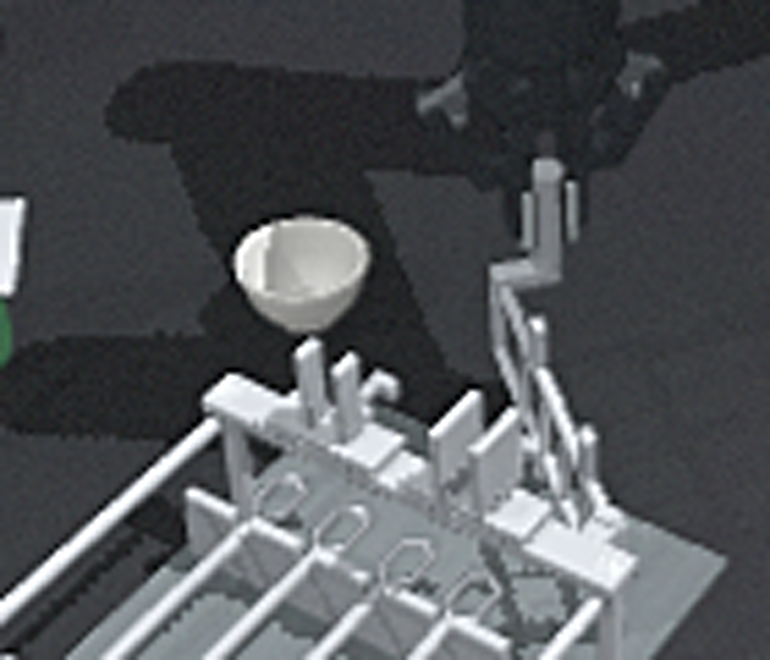

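The gate is past its detent and follows the grip, with the post at (547,210) in the crop between the pads and the bowl untouched.

>>> move_arm([
  [-1, -4.7, 10.5, 0, 0, 0, -0.06],
  [-1, -8.7, 21.3, 0, 0, 0, -0.12],
  [-1, -12.1, 32.2, 0, 0, 0, -0.18],
  [-1, -14.8, 43.4, 0, 0, 0, -0.24],
  [-1, -16.8, 54.7, 0, 0, 0, -0.3],
])

```text
clock: 13.63
position: [495.5, -52.5, 105.6]
ee_rot: [-0.139, 0.99, -0.001, 0.0]
contact_force: [-1.7, -2.5, 9.2]
gripper_width: 14.9
```

>>> move_arm([
  [-1, -1.4, 11.4, 0, 0, 0, -0.06],
  [-1, -2.0, 22.9, 0, 0, 0, -0.12],
  [-1, -2.0, 34.4, 0, 0, 0, -0.18],
  [-1, -1.3, 45.9, 0, 0, 0, -0.24],
  [-1, 0.1, 57.3, 0, 0, 0, -0.3],
])

```text
clock: 14.05
position: [495.3, 5.0, 105.6]
ee_rot: [0.01, 1.0, -0.001, 0.0]
contact_force: [-2.8, -1.4, 9.9]
gripper_width: 14.8
```

>>> move_arm([
  [-1, 1.7, 9.4, 0, 0, 0, -0.05],
  [-1, 3.8, 18.8, 0, 0, 0, -0.1],
  [-1, 6.4, 28, 0, 0, 0, -0.15],
  [-1, 9.5, 37.1, 0, 0, 0, -0.2],
  [-1, 13, 46, 0, 0, 0, -0.25],
])

```text
clock: 14.47
position: [508.0, 51.1, 105.6]
ee_rot: [0.134, 0.991, -0.0, -0.0]
contact_force: [-5.4, -1.0, 10.6]
gripper_width: 15.0
```

>>> move_arm([
  [-1, 0, 0, 0, 0, 0, 0],
  [-1, 0, 0, 0, 0, 0, 0],
  [-1, 0, 0, 0, 0, 0, 0],
  [-1, 0, 0, 0, 0, 0, 0],
  [-1, 0, 0, 0, 0, 0, 0],
])

```text
clock: 14.88
position: [508.0, 51.0, 105.6]
ee_rot: [0.133, 0.991, -0.0, -0.0]
contact_force: [-5.7, 0.2, 11.0]
gripper_width: 15.2
```

```bash
python3 st.py; python3 - <<'E'
from h import *
for n in("scene","top"):
    p=optics.get_image(n); cv2.imwrite(f"pics/{n}_fin.png",p["frame"])
    b=(150,140,340,290) if n=="scene" else (230,110,450,290)
    cv2.imwrite(f"pics/{n}_finc.png",cv2.resize(p["frame"][b[1]:b[3],b[0]:b[2]],None,fx=3.3 if n=="top" else 4,fy=3.3 if n=="top" else 4,interpolation=cv2.INTER_CUBIC))
    for m in("ramekin","cruet","mill","turner"):
        r=nets.tip_of(m,p)
        if r: print(n,m,round(r[0]["conf"],2),np.round(atz(p,r[0]["uv"],0),0))
s=readout.read_state(); d=s["position"][:2]-np.array([685,-24]); print("angle",np.arctan2(-176.3,-75)-np.arctan2(d[1],d[0]),np.hypot(*d))
E
```

```text
{'clock': 14.88, 'position': [507.98, 50.99, 105.57], 'contact_force': [-5.72, 0.17, 11.03], 'wrist_torque': [0.17, 1.42, 0.18], 'gripper_width': 15.21, 'joints': [0.42, 0.33, -0.44, 0.0, -0.81, -2.26]}
z [-0.001 -0.001 -1.   ] yaw of y -0.26715761635874163
scene ramekin 0.82 [ 503. -265.    0.]
scene cruet 0.85 [ 577. -432.    0.]
scene mill 0.93 [475. 384.   0.]
scene turner 0.69 [ 487. -270.    0.]
top ramekin 0.68 [ 499. -253.    0.]
top cruet 0.57 [ 588. -439.    0.]
top mill 0.73 [462. 377.   0.]
top turner 0.86 [ 408. -517.    0.]
angle -4.714124972162442 192.23768776303166
```

View pics/scene_finc.png

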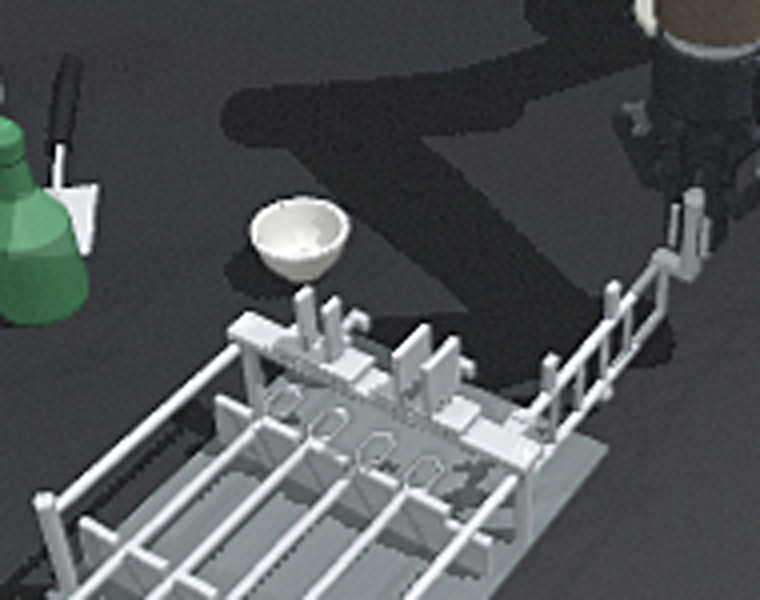

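View pics/top_finc.png

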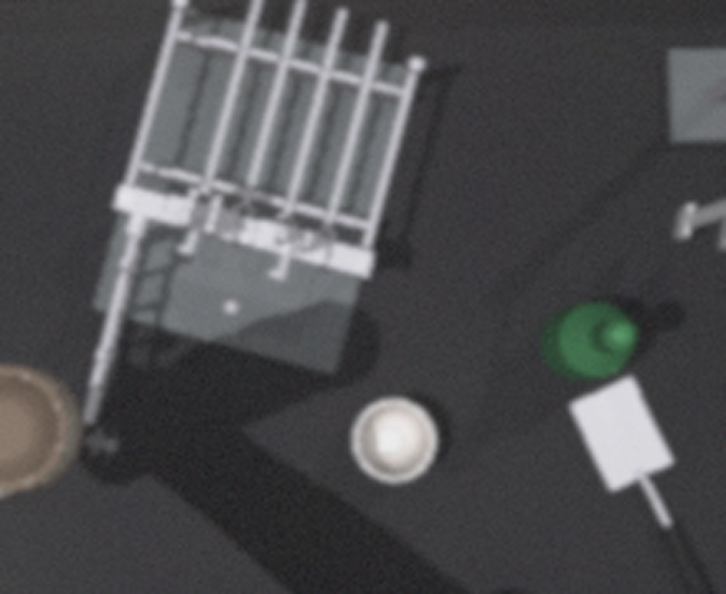

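```bash
python3 - <<'E'
from h import *
print(workorder.job_done())
E
python3 st.py
```

```text
the job is handed in; nothing more can be done
None
the job is handed in; nothing more can be done
```

The gate is open and the arm is holding it by its post at about 1.57 rad, square to the rack's front. I handed the job in at about 15 s of the 58 s allowed.

- **Catches:** I pinched the wide-eared catch first, then the narrow-eared one. Each closed to about 28.5 mm over the ears, so each ear moved in about 8.7 mm (a catch is free from 7 mm). The pictures showed the ears staying in after I let go.
- **Gate:** I gripped the post and swung the gate along its arc past the detent. At the last check the grip was 192 mm from the hinge, which matches the gate, and the arm was still over the last 0.4 s. The wrist force was steady at about 12 N, mostly upward on the tool. I left that as it was well under the limits.
- **Everything else:** The last pictures show the skewers in their slots and the bowl, cruet and spatula where they were. The mill was only checked by the network, which put it within 15 mm of its start position. The network's positions for the bowl, cruet and mill shifted up to 15 mm between pictures, which is about its usual spread. Its scene-camera fix for the spatula landed on the bowl, so I disregarded that one; the top camera had it within 4 mm of its start.

I could not take a picture or reading after handing in, because the interface closes at that point.

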